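Hold the gem tester on the doubtful stone

TASK

Three stone-set rings sit in the sloping ring tray, and the loupe has been left lying in front of the one whose stone is in doubt. Draw the gem tester out of its dock and set its spring tip on the middle of that stone's flat top, square to the stone however it leans, pressing lightly so that the tip goes about half-way in and never bottoms, and without touching the other two rings or shifting the rings, the tray, the dock or the things lying about. Finish holding the tester there, still and under that light pressure: do not put it down or let go.

Things in the scene. Friction and masses are not known exactly. Their poses are not given: they have to be found in the camera images.
- tester: Pen-like grey gem tester, 0.07 kg, upright in its dock, tip down. Origin: centre of the part above the dock, 98 mm over the bench; x: 18 mm thick, y: 26 mm wide, z: up, away from the tip. Body from 40 mm above to 60 mm below the origin (lowest 20 mm in the dock, 1.5 mm play), then a conical nose; the tip ends 88 mm below the origin on the axis. Draw straight up 55 mm to clear the dock.
- tester_tip (a joint): Spring tip of the tester: 0 fully out, 0.006 m fully pushed in (bottomed). It starts to give at 1.0 N and needs 2.5 N half-way (3 mm) and 4 N at 6 mm.
- tester_point (a point): The very end of the spring tip (3.6 mm round steel pin with a ball end); it moves with the tip; z runs up along the tester.
- dock: Black dock of the tester, 0.7 kg, not fastened down: a 104 x 88 x 7 mm foot with a 56 x 56 mm square post whose top, with the socket in it, is 56 mm above the bench. Origin under its centre.
- ring_tray: Wooden ring tray, 0.9 kg, not fastened down, 98 mm deep, 254 mm wide, 29 mm high in front, 55 mm at the back. Its board slopes 0.27 rad down to the front. Origin under its centre; -x of its frame is the front, y runs along the row of rings to the left one, z up. Rings at y = +74, 0 and -74 mm.
- ring_left: The left ring in the tray (left = the tray's +y end): a 24 mm shank pinched upright between padded rolls, with a 18 mm faceted stone on top. Origin: centre of the shank; z towards the stone. It can roll sideways about its x axis within 0.3 rad and stays where it is; only a moment over 0.08 N m rolls it.
- stone_left (a point): Centre of the flat top (13 mm across) of the left ring's stone, 21 mm from the shank's centre and some 65 mm above the bench; z is square to the flat top, pointing out of the stone. The claws stand lower than the flat top.
- ring_middle: The middle ring in the tray (left = the tray's +y end): a 24 mm shank pinched upright between padded rolls, with a 18 mm faceted stone on top. Origin: centre of the shank; z towards the stone. It can roll sideways about its x axis within 0.3 rad and stays where it is; only a moment over 0.08 N m rolls it.
- stone_middle (a point): Centre of the flat top (13 mm across) of the middle ring's stone, 21 mm from the shank's centre and some 65 mm above the bench; z is square to the flat top, pointing out of the stone. The claws stand lower than the flat top.
- ring_right: The right ring in the tray (left = the tray's +y end): a 24 mm shank pinched upright between padded rolls, with a 18 mm faceted stone on top. Origin: centre of the shank; z towards the stone. It can roll sideways about its x axis within 0.3 rad and stays where it is; only a moment over 0.08 N m rolls it.
- stone_right (a point): Centre of the flat top (13 mm across) of the right ring's stone, 21 mm from the shank's centre and some 65 mm above the bench; z is square to the flat top, pointing out of the stone. The claws stand lower than the flat top.
- loupe: Folding loupe lying open on the bench, 24 x 66 x 12 mm, origin under its centre. It lies about 72 mm straight in front (within 5 mm sideways) of one of the three rings (the tray's -x side); that ring's stone is the one to test.
- rubber_wheel: Black rubber polishing wheel lying flat, 26 mm across, 10 mm high, in front of another ring. Leave alone.
- ring_blank: Plain ring blank lying flat, 21 mm across, 5 mm high, in front of the third ring. Leave alone.
- flux_bottle: Brown dropper bottle, 33 mm across, 102 mm tall, standing; origin under its centre. Leave alone.
- dish: Small steel dish, 61 mm across, 12 mm high. Leave alone.
- tweezers: Black tweezers lying flat, 15 x 134 x 8 mm. Leave alone.
- wax_block: Green block of carving wax, 45 x 100 x 13 mm. Leave alone.
- caliper: Slide caliper lying flat, 69 x 240 x 13 mm. Leave alone.

How it is judged:
By the outcome, as a careful person would: the job done as asked, in the order asked, and still so for the second after the job is handed in, while the arm keeps its last pose, push and grip.
It also fails if it takes over 38 s, if anything falls off the work surface, if the arm or the gripper's body presses on something with over 40 N, if the wrist force passes 120 N, or if a joint passes its speed limit or range.

ROBOT

A 6-joint arm with a two-finger parallel gripper is mounted at the origin on a cart in front of the work surface, level with it; the furniture and walls round the work are solid. World frame = base frame: x ahead of the robot, y to its left, z up, the work surface at z = 0. Lengths are in mm, angles in rad, forces in N, time in s.
With the tool pointing down it reaches from about 400 to 925 mm from the base axis. Payload 12.5 kg.
Tool frame: the origin (TCP) lies on the mounting face of the last link; the fingertips stand 190 mm ahead of it and the grasp point (between the pads) lies 171 mm ahead of it; z points along the fingers, y is the line along which they close (so a half turn about z gives the same grasp; the last joint's range is limited). The gripper opens to 95 mm and grips with 3 to 60 N. Pads are 20 mm wide; open, the fingers measure 119 mm over their backs; the gripper's body (75 mm by 180 mm) begins 59 mm behind the grasp point.
Start: joints at [1.037, 0.491, 1.559, -0, 1.092, -0.106], TCP at [259.271, 568.686, 404.761] pointing down, gripper open.
Joint ranges: [-3.1, 3.1], [-0.84, 2.19], [0.05, 2.79], [-1.13, 4.28], [0.06, 2.93], [-2.69, 2.69]. Speed limits (rad/s): [2.22, 2.22, 2.79, 3.14, 3.14, 3.14].

INTERFACE

Orientations are given as [roll, pitch, yaw] about the fixed x, y, z axes, in that order (R = Rz(yaw) Ry(pitch) Rx(roll)).
In Python, from cell import env gives the robot as it stands.
- The arm moves only by the tool carry_out, never from a script. Its argument "series" is a list of rows, each a list of 5 numbers: the shift along the tool's x, y, z in m, then the turn about the tool's z in degrees, then the opening, from 0 (shut) to 1 (fully open). A call has 1 to 20 rows; each row is the pose to reach, as a shift and turn from the pose commanded when the call began, along the tool's axes at that moment; what a row does not reach only later rows make up. A row lasts 1/8 s, in which the tool goes at most 62.5 mm and 10.7 degrees, less where a joint would pass 70% of its speed; a pose out of reach is approached as far as the arm can. A call with a gripper value outside its range is refused whole. The fingers move at their own pace and stop on an object; the grip force is fixed at half the most. Time passes only in rows, so rows that repeat a pose let the fingers close. It gives the time, the measured TCP pose, the force, the opening and the grip force at its end, in the units of the state.
- env.state(): the state, without advancing time (a new reading comes with each control period).
- env.read_camera(name): name is "scene" or "top" or "wrist"; returns (picture, depth): 400x640x3 uint8, red, green, blue; 400x640 float32, mm along the optical axis (not along the pixel's ray), 0 where there is no reading.
- env.get_calibration(name): a dict with "intrinsics" (3x3 intrinsics, pixels), "cam_to_world" (4x4, takes a point from camera to world coordinates); the wrist camera has in their place "T_tool_cam" (4x4, takes a point from camera to tool coordinates, whose origin is the TCP and whose axes are the flange's). Camera axes: x right, y up, looking along -z (the intrinsics and any distortion apply to the point x, -y, -z); pixel columns grow to the right and rows downward; lengths in mm; the calibration is good to about 2 mm. A picture is of the moment at which its call begins: read the wrist's pose just before it. get_calibration takes no time and is no camera call.
- env.job_done(): hands the job in; it is judged then, once.
The state is a dict: "t": time; "joints": joint angles; "qvel": joint speeds; "tau": joint torques, N m; "eef_pos": TCP position; "tcp_rot": TCP orientation; "ft_force": force on the tool from outside, world axes, zero at the start; "moment": the same for the moment, N m; "opening": opening from 0.0 (shut) to 1.0 (fully open); "grip_force": force on a finger pad.
Only numpy, scipy, OpenCV 4.12 (cv2) and the standard library are available. Lean on these libraries where they do the work, as an engineer would, in place of code of your own. Each camera call takes 0.05 s, during which the arm holds its last target. There are 200 camera calls.

## Working session

There is one attempt and no reset: what is moved stays moved. The work goes in short steps, Python scripts to look and compute and a tool call to move; the robot and the scene stay as the last step left them, time stands still between calls to the robot, and variables do not carry over. Pictures are saved under pics/ and viewed, at most 13 in all, crops included, and the job is handed in when it is done.

Besides the shell and the picture viewer there is one more tool, called after "Emit:" as a command line: name --pt "numbers of a row" for each row, then --argument value for the rest. carry_out: Moves the arm, as the interface text tells. Its arguments: {"type":"object","properties":{"series":{"type":"array","items":{"type":"array","items":{"type":"number"}}}},"required":["series"]}

```bash
mkdir -p pics; ls
cat > h.py <<'E'
import numpy as np,cv2
from cell import env
from scipy.spatial.transform import Rotation as R
def T_tool():
    s=env.state();T=np.eye(4);T[:3,:3]=R.from_euler('xyz',s['tcp_rot']).as_matrix();T[:3,3]=s['eef_pos'];return T
def grab(n):
    c=env.get_calibration(n)
    M=np.array(c['cam_to_world']) if n!='wrist' else T_tool()@np.array(c['T_tool_cam'])
    p,d=env.read_camera(n);return p,d,np.array(c['intrinsics']),M,c
def pts(d,K,M):
    v,u=np.mgrid[:d.shape[0],:d.shape[1]]
    x=(u-K[0,2])/K[0,0]*d;y=(v-K[1,2])/K[1,1]*d
    return np.stack([x,-y,-d],-1)@M[:3,:3].T+M[:3,3]
def save(n,p): cv2.imwrite('pics/'+n+'.png',p[:,:,::-1])
E
python3 - <<'E'
from h import *
print(env.state())
for n in ['top','scene','wrist']:
    p,d,K,M,c=grab(n);save(n,p);np.savez(n,p=p,d=d,K=K,M=M);print(n,c,(d>0).mean())
E
```

```text
pics
{'t': 0.0, 'joints': array([ 1.03739946e+00,  4.91539787e-01,  1.55945404e+00, -2.49299702e-05,
        1.09167969e+00, -1.05623049e-01]), 'qvel': array([-0.00117471, -0.00181496,  0.0013536 ,  0.00091922,  0.000515  ,
        0.00179239]), 'tau': array([ 1.29396176e-05, -6.12652731e+01, -2.58181858e+01,  6.93122554e-02,
        4.81949584e-02, -1.28670167e-04]), 'eef_pos': array([259.25405345, 568.6528246 , 404.17233547]), 'tcp_rot': array([-3.14051548e+00, -9.19648438e-05,  2.71383029e+00]), 'ft_force': array([-0.34773402, -0.62248947,  0.58091741]), 'moment': array([ 0.03397861, -0.02454672, -0.02308405]), 'grip_force': 0.0, 'opening': 1.0006203851400324}
top {'intrinsics': array([[368.32108367,   0.        , 322.39372458],
       [  0.        , 368.32108367, 200.69282217],
       [  0.        ,   0.        ,   1.        ]]), 'cam_to_world': array([[ 2.58665531e-02,  9.94534078e-01, -1.01157747e-01,
         4.25233468e+02],
       [-9.99602818e-01,  2.68644808e-02,  8.51504030e-03,
         1.43670185e+02],
       [ 1.11860481e-02,  1.00897314e-01,  9.94833958e-01,
         
[... 505 characters left out ...]
462604e-01,  6.47023858e-01,
         9.79940643e+02],
       [ 0.00000000e+00,  0.00000000e+00,  0.00000000e+00,
         1.00000000e+00]])} 0.9960546875
wrist {'intrinsics': array([[286.76702786,   0.        , 318.06015567],
       [  0.        , 286.76702786, 201.12416105],
       [  0.        ,   0.        ,   1.        ]]), 'T_tool_cam': array([[-2.36405973e-05,  9.61191871e-01,  2.75880748e-01,
         7.88341022e+01],
       [ 9.99999903e-01,  1.44192253e-04, -4.16686657e-04,
         7.39892144e-01],
       [-4.40295694e-04,  2.75880711e-01, -9.61191781e-01,
         2.05681592e+01],
       [ 0.00000000e+00,  0.00000000e+00,  0.00000000e+00,
         1.00000000e+00]])} 0.99598046875
```

View pics/top.png

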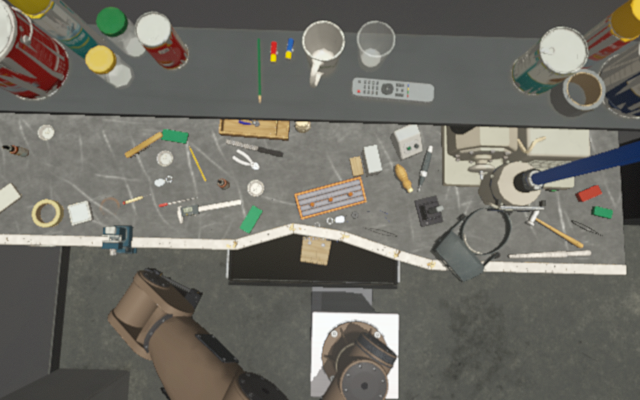

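View pics/scene.png

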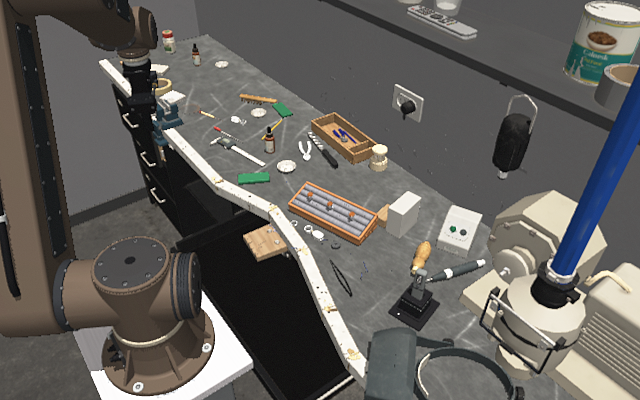

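The top view shows the tray at about (331,197), with the dock and tester at (429,209). Small items lie in front of the tray near (340,219). I'll zoom in.

Run:
```python
from h import *
a=np.load('top.npz');b=np.load('scene.npz')
A=cv2.resize(a['p'][165:255,285:455],None,fx=4.6,fy=4.6,interpolation=cv2.INTER_CUBIC)
save('topc',A[:, :800])
B=cv2.resize(b['p'][170:330,280:490],None,fx=3.7,fy=3.7,interpolation=cv2.INTER_CUBIC);save('scc',B)
for n,z in(('top',a),('scene',b)):
    P=pts(z['d'],z['K'],z['M'])
    for u,v in ([(331,197),(429,210),(429,207),(340,219),(331,219),(354,216),(380,232),(300,225),(403,178)] if n=='top' else [(418,280),(420,270),(310,197),(330,205),(350,213),(318,235),(335,243),(297,223)]):
        print(n,u,v,P[v,u].round())
```

```text
top 331 197 [575. 101.  67.]
top 429 210 [ 538. -260.   56.]
top 429 207 [ 549. -258.   61.]
top 340 219 [499.  64.  14.]
top 331 219 [499.  97.  -2.]
top 354 216 [511.  11.  14.]
top 380 232 [454. -90.  -3.]
top 300 225 [472. 214.   7.]
top 403 178 [ 659. -170.   29.]
scene 418 280 [ 527. -273.  114.]
scene 420 270 [ 534. -268.  139.]
scene 310 197 [551. 181.  44.]
scene 330 205 [565. 103.  59.]
scene 350 213 [580.  32.  71.]
scene 318 235 [493.  63.  14.]
scene 335 243 [517.  15.   6.]
scene 297 223 [482. 149.   1.]
```

View pics/topc.png

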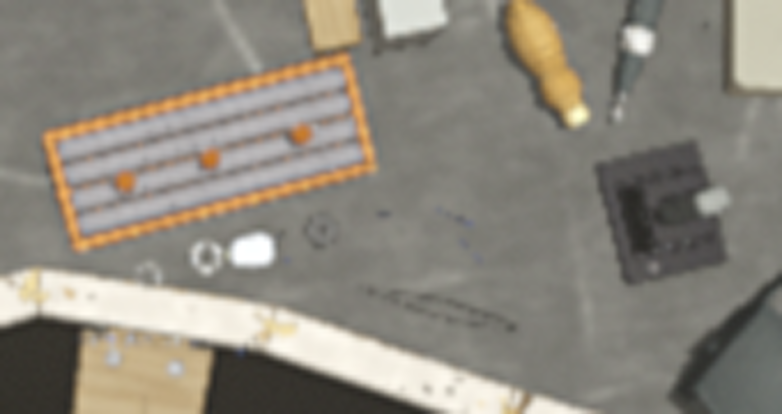

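View pics/scc.png

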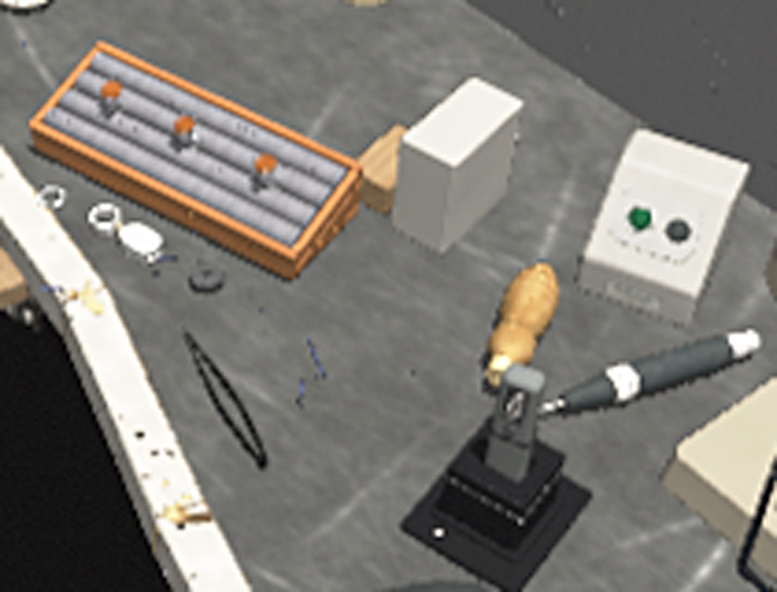

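The loupe (white plate plus ring, crop (235,250)) lies straight in front of the middle ring (210,158). The ring blank (148,270) is in front of the left ring and the rubber wheel (320,230) is in front of the right one, so the middle stone is the one to test. Moves can't tilt the tool, so the tester will have to be swivelled in the grip against something solid. Next I'll measure the tester, the tray and the heights around them.

Run:
```python
from h import *
Z=[np.load('top.npz'),np.load('scene.npz')]
PP=[pts(z['d'],z['K'],z['M']) for z in Z]
for z,P,n in zip(Z,PP,('top','scene')):
    m=(abs(P[...,0]-535)<60)&(abs(P[...,1]+265)<60)
    for lo,hi in((2,20),(45,64),(75,128),(128,150)):
        q=P[m&(P[...,2]>lo)&(P[...,2]<hi)]
        if len(q)>3:
            r=cv2.minAreaRect(q[:,:2].astype(np.float32));print(n,lo,hi,len(q),q.mean(0).round(1),[np.round(v,1) for v in r])
    # orange stones
    h=cv2.cvtColor(z['p'],cv2.COLOR_RGB2HSV)
    m=(P[...,2]>45)&(P[...,2]<80)&(abs(P[...,0]-580)<70)&(abs(P[...,1]-90)<130)&(h[...,1]>120)&(h[...,0]<20)
    k,l,s,c=cv2.connectedComponentsWithStats(m.astype(np.uint8))
    for i in range(1,k):
        if s[i,4]>6:print('orange',n,c[i].round(1),s[i,4],P[l==i].mean(0).round(1))
# height map from top, 40mm grid max z
P=PP[0].reshape(-1,3);P2=PP[1].reshape(-1,3);P=np.vstack([P,P2])
xs=range(360,840,40);ys=range(240,-560,-40)
print('x\\y',*['%4d'%y for y in ys])
for x in xs:
    r=[]
    for y in ys:
        q=P[(abs(P[:,0]-x)<20)&(abs(P[:,1]-y)<20),2]; r.append('%4d'%(q.max() if len(q) else -999))
    print(x,*r)
```

```text
top 2 20 414 [ 534.3 -259.7    7.4] [array([ 534.4, -265.5]), array([118.1, 118.4]), np.float64(89.8)]
top 45 64 178 [ 538.6 -268.3   55.8] [array([ 539.6, -272.1]), array([56.1, 56.5]), np.float64(14.4)]
top 75 128 29 [ 537.1 -262.6  101. ] [array([ 538.2, -269.4]), array([18.2, 20.5]), np.float64(23.3)]
top 128 150 40 [ 538.8 -271.5  136.7] [array([ 539.2, -272.4]), array([17.2, 26.4]), np.float64(27.5)]
orange top [330.6 185.2] 124 [620.6 103.1  53.5]
orange top [349.7 194.1] 9 [587.9  33.2  64.4]
orange top [330.1 199.1] 8 [567.4 104.2  65.2]
orange top [311.8 204. ] 10 [547.6 170.4  67.6]
scene 2 20 789 [ 519.2 -280.2    7.9] [array([ 534.9, -265.2]), array([119.7, 119.6]), np.float64(0.2)]
scene 45 64 405 [ 528.5 -275.7   55. ] [array([ 535.1, -270.8]), array([59.9, 57.7]), np.float64(16.2)]
scene 75 128 185 [ 529.5 -274.3  102.5] [array([ 530.7, -274. ]), array([13.9, 27.5]), np.float64(41.1)]
scene 128 150 89 [ 533.4 -271.8  135.7] [array([ 534.6, -270.7]), array([19. , 25.2]), np.float64(27.1)]
orange scene [347.  201.6] 186 [618.1  92.7  53.2]
orange scene [309.9 193.6] 17 
[... 771 characters left out ...]
1   63   43   35    7    7    7   17  137  139   11    7    8  227  227  226
600   58   61   59   60   59   71   53   38    6    8   22   35   11   14   12    9    7  221  695  683
640    8    8    9   55   58   60   58    8    6    6   40   41   23    9   46   47  181  220  687  658
680  565  565  565  565  564  565  564  563  564  564  564  564  564  564  564  564  566  564  563  551
720  568  566  566  567  566  568  566  568  567  566  567  566  567  567  567  567  616  615  614  640
760  566  567  658  567  586  586  587  586  585  583  567  567  567  567  683  685  670  611  615  676
800  566  665  666  666  662  663  662  586  585  583  567  567  567  626  684  684  685  615  691  690
```

Emit:
carry_out --pt "-0.492 -0.296 0.115 0 1" --pt "-0.492 -0.296 0.115 0 1" --pt "-0.492 -0.296 0.115 0 1" --pt "-0.492 -0.296 0.115 0 1" --pt "-0.492 -0.296 0.115 0 1" --pt "-0.492 -0.296 0.115 0 1" --pt "-0.492 -0.296 0.115 0 1" --pt "-0.492 -0.296 0.115 0 1" --pt "-0.492 -0.296 0.115 0 1" --pt "-0.492 -0.296 0.115 0 1" --pt "-0.492 -0.296 0.115 0 1" --pt "-0.492 -0.296 0.115 0 1" --pt "-0.492 -0.296 0.115 0 1"

```text
t: 1.78
eef_pos: [583.5, 96.6, 290.2]
tcp_rot: [3.141, 0.0, 2.716]
ft_force: [-0.2, 0.4, -0.7]
opening: 0.998
grip_force: 0.0
```

Run:
```python
from h import *
s=env.state();print(s['t'],s['eef_pos'],s['tcp_rot'],s['joints'],abs(s['qvel']).max(),s['ft_force'])
p,d,K,M,c=grab('wrist');np.savez('w1',p=p,d=d,K=K,M=M)
P=pts(d,K,M);h=cv2.cvtColor(p,cv2.COLOR_RGB2HSV)
save('w1',cv2.resize(p[100:320,160:480],None,fx=2.5,fy=2.5,interpolation=cv2.INTER_CUBIC))
m=(P[...,2]>60)&(P[...,2]<80)&(abs(P[...,0]-570)<70)&(abs(P[...,1]-100)<120)&(h[...,1]>110)&(h[...,0]<20)
k,l,st,ce=cv2.connectedComponentsWithStats(m.astype(np.uint8))
for i in range(1,k):
    if st[i,4]>30:
        q=P[l==i];print(ce[i].round(1),st[i,4],q.mean(0).round(1),q[:,2].min(),q[:,2].max())
```

```text
1.775 [583.52173065  96.60054668 290.21686626] [3.14124232e+00 2.84698502e-04 2.71556431e+00] [ 5.23841701e-02  5.79223109e-01  1.75686889e+00  2.49601442e-04
  8.05086653e-01 -1.09255682e+00] 0.004431972819354309 [-0.19819357  0.37092775 -0.71263758]
[393.6 137.5] 487 [545.3 172.7  65.4] 60.29255576296123 68.84469795411417
[318.5 200.3] 396 [565.2 106.3  65.2] 60.03681554080063 68.58600373323085
[249.8 260.7] 225 [587.7  36.7  65.6] 60.3409892478536 69.09953831200284
```

View pics/w1.png

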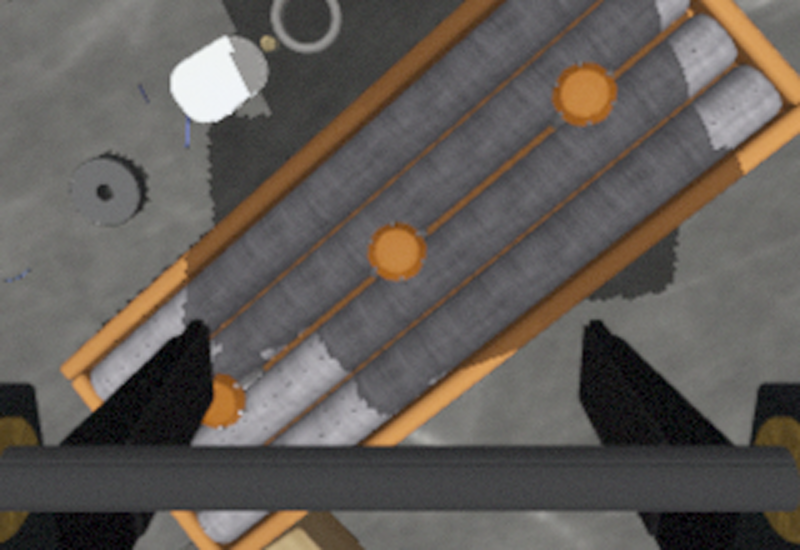

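The wrist view shows the middle stone at crop (397,252), with the loupe centred near (260,50) straight in front of it. This confirms the middle stone. I'll fit its flat top with a plane.

```bash
cat >> h.py <<'E'
def plane(q):
    c=np.median(q,0);k=np.ones(len(q),bool)
    for _ in range(6):
        c=q[k].mean(0);n=np.linalg.svd(q[k]-c,full_matrices=False)[2][2];n*=np.sign(n[2]) or 1
        r=(q-c)@n;k=abs(r)<max(2*r[k].std(),.15)
    return c,n,r[k].std(),k
E
python3 - <<'E'
from h import *
w=np.load('w1.npz');p,d=w['p'],w['d'];P=pts(d,w['K'],w['M']);h=cv2.cvtColor(p,cv2.COLOR_RGB2HSV)
cs=[]
for u,v in((393,137),(318,200),(250,261)):
    win=np.zeros(d.shape,bool);win[v-16:v+17,u-16:u+17]=1
    m=win&(h[...,1]>110)&(h[...,0]<20)&(P[...,2]>58)
    V=h[...,2]; 
    t=np.percentile(V[m],50); f=m&(V>0.85*t)
    f=cv2.morphologyEx(f.astype(np.uint8),cv2.MORPH_OPEN,np.ones((3,3)))
    k,l,st,ce=cv2.connectedComponentsWithStats(f);i=l[v,u] or 1+st[1:,4].argmax()
    f=l==i
    hull=cv2.minAreaRect(np.argwhere(f)[:,::-1].astype(np.float32))
    e=cv2.erode(f.astype(np.uint8),np.ones((5,5)))>0
    c,n,s,k=plane(P[e]);cs.append(P[f].mean(0))
    print(ce[i].round(1),f.sum(),hull[1],P[f].mean(0).round(2),'n',n.round(3),'res',s.round(2),k.sum())
y=cs[0]-cs[2];print('yaw',np.degrees(np.arctan2(-y[0],y[1])))
pr=p[185:216,303:334]
yaw=np.arctan2(-y[0],y[1])
# tray yaw from board edge
m=(h[...,1]>110)&(h[...,0]<20)&(P[...,2]>20)&(P[...,2]<58)
# board slope from grey rolls excluded; print tray-frame components of the normal for middle
E
```

```text
[393.9 137.6] 325 (19.0, 19.0) [545.13 172.52  67.28] n [-0.255  0.953  0.161] res 2.41 181
[318.4 201.2] 288 (18.0, 17.0) [565.17 106.17  67.23] n [-0.187 -0.98   0.066] res 2.41 155
[249.1 262.2] 184 (12.498650550842285, 18.012760162353516) [588.09  36.26  67.05] n [-0.385 -0.108  0.917] res 0.54 62
yaw 17.50052175533764
```

Run:
```python
from h import *
w=np.load('w1.npz');d=w['d'];np.set_printoptions(linewidth=200)
print(d[192:211:2,308:330:2].round(1))
```

```text
[[235.4 233.5 214.8 213.2 212.1 211.3 212.6 212.1 212.2 213.9 213.4]
 [235.7   0.  212.7 212.5 211.7 211.8 212.4 211.8 212.6 211.9 215.1]
 [212.6 213.  211.4 211.9 212.  212.  212.4 210.9 211.  213.3 213.6]
 [214.2 213.3 212.3 212.5 212.4 211.2 213.4 212.9 212.8 211.6 212.3]
 [214.6 211.8 211.1 210.7 211.7 211.8 212.4 211.8 211.1 211.7 212.2]
 [213.6 212.1 211.2 211.5 212.3 211.6 212.1 212.2 212.  211.1 212. ]
 [214.1 212.8 212.1 211.5 211.9 211.5 211.8 211.6 211.4 209.8 213.2]
 [240.  212.9 211.6 211.9 212.1 210.5 211.  211.5 212.4 213.4 213.9]
 [240.8 213.2 213.9 211.9 212.3 212.8 212.3 211.5 212.7 213.  234.6]
 [245.  227.8 238.  214.6 213.3 212.7 212.8 212.  213.9 233.9 233.4]]
```

Run:
```python
from h import *
F=[grab('wrist') for _ in range(10)]
p=np.mean([f[0] for f in F],0).astype(np.uint8);D=np.stack([f[1] for f in F]);D[D==0]=np.nan;d=np.nan_to_num(np.nanmedian(D,0))
K,M=F[0][2],F[0][3];np.savez('w2',p=p,d=d,K=K,M=M);P=pts(d,K,M);h=cv2.cvtColor(p,cv2.COLOR_RGB2HSV)
cs=[]
for u,v in((393,137),(318,200),(250,261)):
    win=np.zeros(d.shape,bool);win[v-16:v+17,u-16:u+17]=1
    m=win&(h[...,1]>110)&(h[...,0]<20)&(P[...,2]>58)
    f=m&(h[...,2]>0.85*np.percentile(h[...,2][m],50))
    f=cv2.morphologyEx(f.astype(np.uint8),cv2.MORPH_OPEN,np.ones((3,3)))
    k,l,st,ce=cv2.connectedComponentsWithStats(f);i=1+st[1:,4].argmax();f=l==i
    for er in (3,5,7):
        e=cv2.erode(f.astype(np.uint8),np.ones((er,er)))>0
        c,n,s,k=plane(P[e]);print(ce[i].round(1),f.sum(),np.median(P[f],0).round(2),c.round(1),'n',n.round(3),'res',s.round(2),k.sum())
    cs.append(P[f].mean(0))
# board: grey rolls and tray front edge direction
top=P[(abs(P[...,0]-565)<120)&(abs(P[...,1]-106)<140)&(P[...,2]>25)&(P[...,2]<62)&(h[...,1]<60)]
c,n,s,k=plane(top);print('rolls plane',n.round(3),s,'tilt',np.arccos(n[2]),'dir',np.degrees(np.arctan2(n[1],n[0])))
m=((h[...,1]>110)&(h[...,0]<20)&(P[...,2]>20)&(P[...,2]<40)&(P[...,0]<560)).astype(np.uint8)
q=P[m>0];vx=cv2.fitLine(q[:,:2].astype(np.float32),cv2.DIST_HUBER,0,.01,.01).ravel();print('front edge yaw',np.degrees(np.arctan2(-vx[0],vx[1])),len(q))
```

```text
[395.1 136.5] 355 [545.03 173.65  66.26] [544.9 173.6  66.4] n [-0.243 -0.118  0.963] res 0.21 252
[395.1 136.5] 355 [545.03 173.65  66.26] [545.  173.6  66.4] n [-0.239 -0.12   0.964] res 0.21 189
[395.1 136.5] 355 [545.03 173.65  66.26] [545.  173.6  66.4] n [-0.226 -0.116  0.967] res 0.21 127
[319.  200.4] 303 [565.24 106.64  66.02] [564.9 106.6  66. ] n [-0.297  0.076  0.952] res 0.18 194
[319.  200.4] 303 [565.24 106.64  66.02] [565.  106.6  66.1] n [-0.303  0.08   0.95 ] res 0.15 134
[319.  200.4] 303 [565.24 106.64  66.02] [565.2 106.7  66.1] n [-0.29   0.066  0.955] res 0.17 96
[249.6 261.6] 191 [588.38  36.88  66.53] [588.1  36.3  66.6] n [-0.275  0.016  0.961] res 0.19 111
[249.6 261.6] 191 [588.38  36.88  66.53] [588.4  36.4  66.6] n [-0.296 -0.003  0.955] res 0.18 69
[249.6 261.6] 191 [588.38  36.88  66.53] [588.4  36.6  66.7] n [-0.322 -0.029  0.946] res 0.2 31
rolls plane [-0.254 -0.077  0.964] 0.8683575430811833 tilt 0.2689792071849886 dir -163.23969405099524
front edge yaw -164.75078 3394
```

The middle stone's top centre is at about (565,106.6,66). It leans 0.31 rad towards azimuth 165°, which agrees with the tray slope plus a roll of -0.16. Next I go above the tester.

Emit:
carry_out --pt "-0.01 -0.03 -0.05 5 1" --pt "-0.03 -0.09 -0.05 15 1" --pt "-0.05 -0.15 -0.05 25 1" --pt "-0.07 -0.21 -0.05 35 1" --pt "-0.085 -0.27 -0.05 44 1" --pt "-0.1 -0.33 -0.05 44 1" --pt "-0.11 -0.355 -0.05 44 1" --pt "-0.11 -0.355 -0.05 44 1" --pt "-0.11 -0.355 -0.05 44 1"

```text
t: 3.45
eef_pos: [536.9, -272.7, 339.6]
tcp_rot: [-3.141, -0.001, 1.946]
ft_force: [0.8, -0.4, -0.1]
opening: 0.998
grip_force: 0.0
```

Run:
```python
from h import *
s=env.state();print(s['t'],s['eef_pos'],s['tcp_rot'],s['joints'],abs(s['qvel']).max())
F=[grab('wrist') for _ in range(3)]
p=F[0][0];D=np.stack([f[1] for f in F]);D[D==0]=np.nan;d=np.nan_to_num(np.nanmedian(D,0));K,M=F[0][2:4];np.savez('w3',p=p,d=d,K=K,M=M)
save('w3',cv2.resize(p,None,fx=1.25,fy=1.25))
P=pts(d,K,M)
m=(abs(P[...,0]-537)<80)&(abs(P[...,1]+272)<80)&(d>0)
for lo,hi in((4,12),(51,61),(131,145)):
    f=(m&(P[...,2]>lo)&(P[...,2]<hi)).astype(np.uint8);f=cv2.morphologyEx(f,cv2.MORPH_OPEN,np.ones((3,3)))>0
    q=P[f]
    if len(q)>10: r=cv2.minAreaRect(q[:,:2].astype(np.float32));print(lo,len(q),q.mean(0).round(1),[np.round(v,1) for v in r])
# machine
for n in('top','scene'):
    z=np.load(n+'.npz');Q=pts(z['d'],z['K'],z['M']);v=np.mgrid[:400,:640]
    for x in range(460,640,20):
        q=Q[(abs(Q[...,0]-x)<10)&(Q[...,1]<-330)&(Q[...,1]>-560)&(Q[...,2]>60)]
        if len(q):
            print(n,x,'ymax',q[:,1].max().round(),[ (int(zz),int(q[(abs(q[:,2]-zz)<15),1].max())) for zz in (75,105,135,165,195,225,255) if (abs(q[:,2]-zz)<15).any()])
```

```text
3.45 [ 536.94658687 -272.68941197  339.58990756] [-3.14147364e+00 -5.67642741e-04  1.94601218e+00] [-5.79588699e-01  5.29462974e-01  1.68720893e+00  2.88931227e-04
  9.25452841e-01 -9.54978427e-01] 0.015072214861379978
4 3446 [ 531.9 -260.2    6.8] [array([ 536.8, -270.8]), array([103.3,  87.5]), np.float64(15.1)]
51 2318 [ 533.4 -267.5   55.3] [array([ 504.7, -286.7]), array([136.4,  64.6]), np.float64(26.7)]
131 857 [ 536.  -269.1  136.2] [array([ 536.4, -270.3]), array([18., 25.]), np.float64(24.9)]
top 460 ymax -331.0 [(75, -331)]
top 540 ymax -433.0 [(105, -474), (135, -437), (165, -439), (195, -437), (225, -432)]
top 560 ymax -431.0 [(75, -452), (105, -451), (135, -455), (165, -468), (195, -430), (225, -431)]
top 580 ymax -439.0 [(75, -444), (105, -442), (135, -442), (165, -438), (195, -443), (225, -449), (255, -501)]
top 600 ymax -435.0 [(75, -438), (105, -437), (135, -436), (165, -434), (195, -437), (225, -442), (255, -478)]
top 620 ymax -430.0 [(75, -436), (105, -434), (135, -432), (165, -430), (195, -434), (225, -440), (255, -476)]
scene 460 ymax -333.0 [(75, -333)]
scene 520 ymax -495.0 [(135, -494)]
scene 540 ymax -431.0 [(105, -462), (135, -436), (165, -436), (195, -430), (225, -431)]
scene 560 ymax -431.0 [(75, -449), (105, -452), (135, -450), (165, -445), (195, -440), (225, -431)]
scene 580 ymax -436.0 [(75, -440), (105, -440), (135, -437), (165, -435), (195, -440), (225, -443), (255, -488)]
scene 600 ymax -431.0 [(165, -430), (195, -440), (225, -438), (255, -478)]
scene 620 ymax -428.0 [(165, -428), (195, -437), (225, -436), (255, -476)]
```

View pics/w3.png

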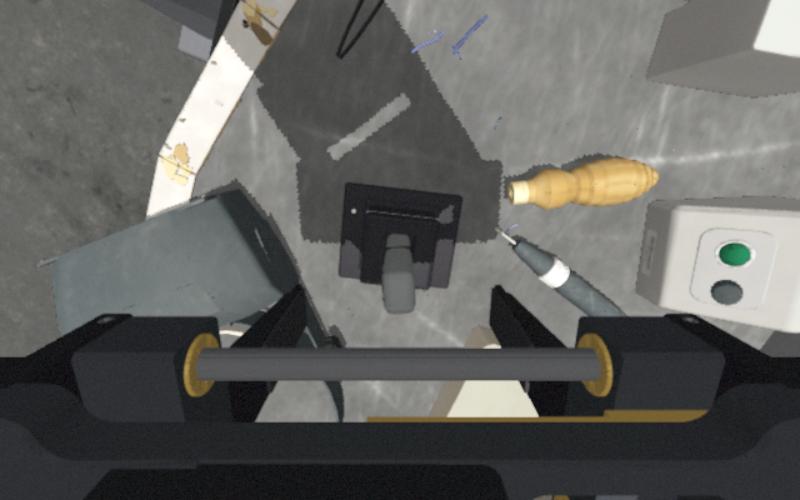

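Run:
```python
from h import *
w=np.load('w3.npz');P=pts(w['d'],w['K'],w['M'])
m=(abs(P[...,0]-537)<25)&(abs(P[...,1]+272)<25)
for lo in (130,133,135,136):
    f=(m&(P[...,2]>lo)&(P[...,2]<141)).astype(np.uint8);f=cv2.morphologyEx(f,cv2.MORPH_OPEN,np.ones((3,3)))
    # pixel contour projected on plane z=138
    c=max(cv2.findContours(f,0,1)[0],key=cv2.contourArea).reshape(-1,2);r=cv2.minAreaRect(c.astype(np.float32))
    rays=np.c_[(c[:,0]-w['K'][0,2])/w['K'][0,0],-(c[:,1]-w['K'][1,2])/w['K'][1,1],-np.ones(len(c))]@w['M'][:3,:3].T
    q=w['M'][:3,3]+rays*((138-w['M'][2,3])/rays[:,2])[:,None]
    r=cv2.minAreaRect(q[:,:2].astype(np.float32));print(lo,[np.round(v,1) for v in r])
# vertical faces
for lo,hi in((70,125),):
    f=m&(P[...,2]>lo)&(P[...,2]<hi);c,n,s,k=plane(P[f]);print(n.round(3),s,k.sum(),np.degrees(np.arctan2(n[1],n[0])),P[f].mean(0))
```

```text
130 [array([ 536. , -268.5]), array([17.8, 25.5]), np.float64(21.5)]
133 [array([ 535.9, -269.3]), array([16.9, 24.2]), np.float64(22.2)]
135 [array([ 536.3, -269.8]), array([15.3, 23.4]), np.float64(25.3)]
136 [array([ 536.3, -270.3]), array([12.8, 20.6]), np.float64(22.0)]
[-0.403  0.915  0.001] 0.2298665011956331 288 113.77316725628758 [ 531.78633582 -259.76210807  100.33442707]
```

Emit:
carry_out --pt "0.002 0 0.02 -2 1" --pt "0.002 0 0.05 -2 1" --pt "0.002 0 0.0655 -2 1" --pt "0.002 0 0.0655 -2 1" --pt "0.002 0 0.0655 -2 0.4" --pt "0.002 0 0.0655 -2 0" --pt "0.002 0 0.0655 -2 0" --pt "0.002 0 0.0655 -2 0" --pt "0.002 0 0.0655 -2 0" --pt "0.002 0 0.0655 -2 0" --pt "0.002 0 0.0655 -2 0"

```text
t: 4.97
eef_pos: [536.2, -271.5, 274.2]
tcp_rot: [3.142, -0.0, 1.981]
ft_force: [0.5, -0.3, -0.7]
opening: 0.321
grip_force: 0.0
```

Emit:
carry_out --pt "0 0 0 0 0" --pt "0 0 0 0 0" --pt "0 0 0 0 0" --pt "0 0 0 0 0" --pt "0 0 0 0 0"

```text
t: 5.6
eef_pos: [536.2, -271.5, 274.2]
tcp_rot: [3.141, 0.0, 1.981]
ft_force: [0.7, -0.2, -0.4]
opening: 0.192
grip_force: 30.0
```

Emit:
carry_out --pt "0 0 -0.008 0 0" --pt "0 0 -0.022 0 0" --pt "0 0 -0.038 0 0" --pt "0 0 -0.054 0 0" --pt "0 0 -0.07 0 0" --pt "0 0 -0.1 0 0" --pt "0 0 -0.145 0 0" --pt "0 0 -0.182 0 0" --pt "0 0 -0.182 0 0"

```text
t: 6.72
eef_pos: [536.0, -271.4, 459.7]
tcp_rot: [3.139, 0.004, 1.981]
ft_force: [0.1, 1.1, -1.0]
opening: 0.189
grip_force: 30.0
```

```bash
cat >> h.py <<'E'
def tester(n,Tt,N=3,zc=171):
    "points near the gripped tester in tool frame from camera n, median of N frames"
    F=[grab(n) for _ in range(N)];D=np.stack([f[1] for f in F]);D[D==0]=np.nan
    d=np.nan_to_num(np.nanmedian(D,0));K,M=F[0][2:4];P=pts(d,K,M)
    Q=(P-Tt[:3,3])@Tt[:3,:3]
    m=(d>0)&(abs(Q[...,1])<9.5+3)&(Q[...,2]>zc+20)&(Q[...,2]<zc+110)&(abs(Q[...,0])<50)
    return F[0][0],d,P,Q,m
E
python3 - <<'E'
from h import *
T=T_tool();print(T.round(3))
for n in('wrist','scene','top'):
    p,d,P,Q,m=tester(n,T);save('g_'+n,p);q=Q[m]
    print(n,len(q))
    for z in range(195,285,8):
        a=q[abs(q[:,2]-z)<4]
        if len(a)>3:print(z,len(a),'x',np.percentile(a[:,0],[3,50,97]).round(1),'y',np.percentile(a[:,1],[3,50,97]).round(1))
# dock still?
z0=np.load('top.npz');Q0=pts(z0['d'],z0['K'],z0['M'])
for A in(P,Q0):
    f=(abs(A[...,0]-537)<45)&(abs(A[...,1]+271)<45)&(A[...,2]>45)&(A[...,2]<64);print(A[f].mean(0),f.sum())
v,u=np.argwhere(m).mean(0) if m.any() else (0,0)
E
```

```text
[[-3.99000e-01  9.17000e-01  5.00000e-03  5.35981e+02]
 [ 9.17000e-01  3.99000e-01 -3.00000e-03 -2.71360e+02]
 [-4.00000e-03  3.00000e-03 -1.00000e+00  4.59670e+02]
 [ 0.00000e+00  0.00000e+00  0.00000e+00  1.00000e+00]]
wrist 440
195 98 x [12.1 13.5 13.8] y [-6.7 -0.   7.2]
203 96 x [ 9.8 13.3 13.8] y [-7.6  0.6  8.2]
211 86 x [ 9.1 13.3 13.8] y [-8.1  0.3  8.7]
219 81 x [10.2 13.5 13.9] y [-7.4  0.7  8.1]
227 74 x [ 9.2 13.3 13.8] y [-8.1 -0.   8.8]
235 5 x [10.9 12.9 13.2] y [-6.   1.5  8.1]
scene 210
195 12 x [-10.4  -9.1  13.2] y [-11.6  -8.5  -1. ]
203 39 x [-10.4   0.6  14.3] y [-10.7  -9.    1.5]
211 33 x [-10.2   0.8  13.1] y [-10.7  -9.   -4.6]
219 39 x [-10.4   0.7  14.6] y [-10.9  -9.2  -2.2]
227 34 x [-10.2   1.4  13.6] y [-10.1  -8.7   1.7]
235 25 x [-9.6  2.7 15.3] y [-10.8  -8.6  -2.1]
243 15 x [-5.1  1.7  7.1] y [-8.7 -6.8 -4.9]
251 6 x [-0.5  1.7  4.4] y [-5.5 -4.8 -4. ]
259 4 x [-0.7  2.4  4.1] y [-4.8 -2.3  1.5]
top 30
195 6 x [ 9.4 10.7 11.4] y [-7.4  0.9  8.3]
203 4 x [10.2 11.  11.9] y [-4.1 -1.7  5.9]
211 6 x [ 7.7 10.7 11.9] y [-2.1  3.9  8.8]
219 6 x [ 7.4 10.3 11.6] y [-6.8 -0.3  9.6]
227 5 x [10.7 11.  11.9] y [-4.7  1.8  5.7]
[ 538.83182309 -271.30479253   55.09805328] 200
[ 538.56179824 -268.32520674   55.75874315] 178
```

The tester is cleanly out: its front face sits at x=13.4 in the tool frame and the body ends at 236 mm, as expected. The dock hasn't moved. Now I check free space round the machine edge at y≈-431.

Run:
```python
from h import *
Ps=[]
for n in('top','scene'):
    z=np.load(n+'.npz');Ps.append(pts(z['d'],z['K'],z['M']).reshape(-1,3))
A=np.vstack(Ps)
for zlo,zhi in((150,200),(200,232),(232,260),(260,330),(330,450),(450,720)):
    print('z',zlo,zhi)
    for x in range(420,700,20):
        q=A[(abs(A[:,0]-x)<10)&(A[:,1]<-340)&(A[:,1]>-580)&(A[:,2]>zlo)&(A[:,2]<zhi)]
        if len(q)>2: print((x,len(q),int(np.percentile(q[:,1],97)),int(q[:,1].min())),end=' ')
    print()
p=np.load('top.npz')['p'];save('mach',np.vstack([cv2.resize(p[110:260,420:600],None,fx=3,fy=3)]))
```

```text
z 150 200
(540, 749, -438, -579) (560, 481, -452, -567) (580, 141, -440, -578) (600, 83, -433, -579) (620, 49, -429, -440) (640, 98, -395, -579) (660, 627, -361, -579) (680, 87, -358, -477) 
z 200 232
(540, 594, -435, -579) (560, 835, -434, -579) (580, 1005, -452, -576) (600, 621, -442, -579) (620, 414, -439, -579) (640, 309, -444, -579) (660, 391, -376, -574) (680, 292, -372, -560) 
z 232 260
(580, 209, -493, -527) (600, 280, -480, -550) (620, 60, -476, -556) (640, 32, -477, -494) (660, 6, -496, -499) 
z 260 330
(580, 233, -491, -529) (600, 904, -481, -554) (620, 431, -476, -556) (640, 139, -478, -553) (660, 33, -492, -534) 
z 330 450
(600, 1267, -495, -526) (620, 458, -490, -529) (640, 59, -493, -498) 
z 450 720
(600, 3535, -494, -527) (620, 1182, -490, -530) (640, 209, -492, -512)
```

View pics/mach.png

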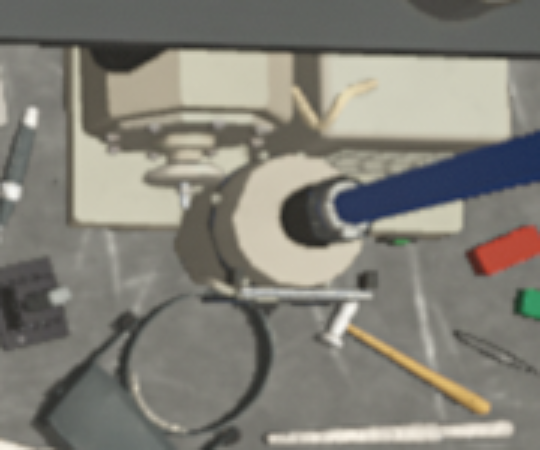

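The top crop shows the big beige machine, with its cylinder face turned towards the dock at about (215,240). The blue pole lies behind it. The cylinder face at y≈-433 and z≤230 is a solid edge for swivelling the tester. I'll approach it.

Emit:
carry_out --pt "-0.03 -0.007 0.004 6 0" --pt "-0.06 -0.014 0.008 12 0" --pt "-0.09 -0.021 0.012 18 0" --pt "-0.115 -0.027 0.015 23.5 0" --pt "-0.132 -0.031 0.017 23.5 0" --pt "-0.132 -0.031 0.017 23.5 0" --pt "-0.132 -0.031 0.017 23.5 0"

```text
t: 8.05
eef_pos: [560.4, -404.2, 439.2]
tcp_rot: [-3.141, -0.0, 1.572]
ft_force: [-0.4, -0.1, -0.7]
opening: 0.189
grip_force: 30.0
```

Run:
```python
from h import *
T=T_tool();s=env.state();print(s['t'],s['eef_pos'],np.degrees(s['tcp_rot']),s['ft_force'],s['moment'])
p,d,P,Q,m=tester('scene',T,1)
v,u=np.argwhere(m).mean(0).astype(int);print(u,v)
c=p[max(0,v-90):v+60,u-100:u+100];save('pre',cv2.resize(c,None,fx=4,fy=4,interpolation=cv2.INTER_CUBIC))
q=P[m|((abs(P[...,0]-560)<10)&(abs(P[...,1]+430)<30)&(P[...,2]>120)&(P[...,2]<260))]
for z in range(130,250,10):
    a=q[abs(q[:,2]-z)<5];
    if len(a):print(z,len(a),a[:,1].min().round(1),a[:,1].max().round(1))
```

```text
8.05 [ 560.40166396 -404.2455284   439.24928736] [-1.79992372e+02 -2.31171632e-02  9.00787954e+01] [-0.43580453 -0.11690962 -0.69575021] [-0.12268939  0.07019237 -0.00040341]
486 283
130 10 -460.0 -450.4
140 10 -459.7 -450.4
150 6 -459.8 -454.8
160 3 -451.1 -446.6
170 20 -459.1 -445.7
180 16 -459.8 -401.2
190 16 -457.6 -401.1
200 22 -459.0 -400.8
210 60 -460.0 -392.2
220 93 -441.7 -390.5
230 47 -416.3 -390.9
240 51 -416.6 -392.1h.py:24: RuntimeWarning: All-NaN slice encountered
  d=np.nan_to_num(np.nanmedian(D,0));K,M=F[0][2:4];P=pts(d,K,M)
```

View pics/pre.png

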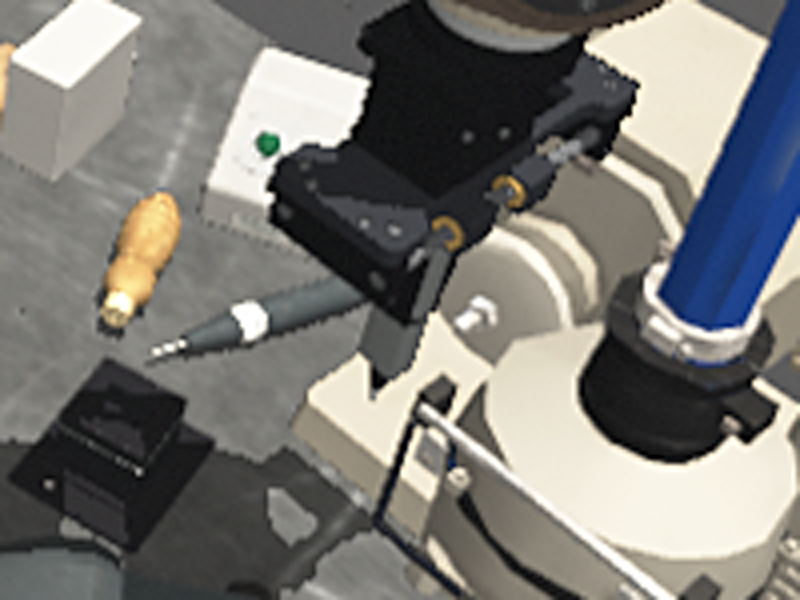

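The scene view shows the tester at (390,340), just short of the machine's rim near (480,400). I'll push gently towards it, in stages.

Emit:
carry_out --pt "-0.008 0 0 0 0" --pt "-0.014 0 0 0 0" --pt "-0.018 0 0 0 0" --pt "-0.022 0 0 0 0" --pt "-0.026 0 0 0 0" --pt "-0.028 0 0 0 0"

```text
t: 8.85
eef_pos: [560.4, -433.2, 439.1]
tcp_rot: [-3.142, -0.0, 1.57]
ft_force: [0.7, -0.2, -0.6]
opening: 0.187
grip_force: 30.0
```

```bash
cat >> h.py <<'E'
def lean(N=3):
    "lean of the +x face in the tool frame (wrist camera): slope rad, x at z=171"
    T=T_tool();p,d,P,Q,m=tester('wrist',T,N);m=m&(Q[...,2]<232)&(abs(Q[...,1])<6)
    q=Q[m];c=np.polyfit(q[:,2]-171,q[:,0],1)
    for _ in range(3):
        r=q[:,0]-np.polyval(c,q[:,2]-171);k=abs(r)<1.2;c=np.polyfit(q[k,2]-171,q[k,0],1)
    return np.arctan(c[0]),c[1],k.sum(),r[k].std()
E
cat > st.py <<'E'
from h import *
import warnings;warnings.simplefilter('ignore')
s=env.state();print(round(s['t'],2),s['eef_pos'].round(1),np.degrees(s['tcp_rot']).round(2),'F',s['ft_force'].round(1),'M',s['moment'].round(2))
print(lean())
E
python3 st.py
```

```text
8.85 [ 560.4 -433.2  439.1] [-1.800e+02 -1.000e-02  8.998e+01] F [ 0.7 -0.2 -0.6] M [-0.06  0.04 -0.02]
(np.float64(-0.0013865705062869281), np.float64(13.394519208807603), np.int64(323), np.float64(0.2744767788224372))
```

No contact yet, because the surface is set back at this x. I'll back off and move to x≈590, where the face stands at y≈-437.

Emit:
carry_out --pt "0.015 0.005 0 0 0" --pt "0.017 0.02 0 0 0" --pt "0.015 0.03 0 0 0" --pt "0.01 0.03 0 0 0" --pt "0.005 0.03 0 0 0" --pt "0.0 0.03 0 0 0" --pt "0.0 0.03 0 0 0"

```text
t: 9.88
eef_pos: [590.3, -432.9, 439.0]
tcp_rot: [-3.141, -0.003, 1.57]
ft_force: [0.7, 5.7, 0.1]
opening: 0.19
grip_force: 30.0
```

```bash
python3 st.py
python3 - <<'E'
from h import *
T=T_tool();p,d,K,M,c=grab('wrist');P=pts(d,K,M)
a=P[(d>0)&(abs(P[...,0]-590)<15)&(P[...,1]<-415)&(P[...,1]>-520)]
for y in range(-420,-520,-5):
    b=a[abs(a[:,1]-y)<2.5]
    if len(b):print(y,len(b),b[:,2].max().round(),b[:,2].min().round())
E
```

```text
9.88 [ 590.3 -432.9  439. ] [-1.7999e+02 -1.6000e-01  8.9970e+01] F [0.7 5.7 0.1] M [ 1.15 -0.18  0.06]
(np.float64(0.012191188282919246), np.float64(13.859140698855388), np.int64(333), np.float64(0.2862599462901011))
-420 3300 344.0 -2.0
-425 357 337.0 -2.0
-430 165 331.0 -2.0
-435 346 324.0 -2.0
-440 623 321.0 -2.0
-445 200 312.0 -2.0
-450 91 179.0 -3.0
-455 69 58.0 -3.0
-460 27 1.0 -2.0
-465 11 1.0 -2.0
-480 72 268.0 244.0
-485 257 268.0 244.0
-490 160 262.0 238.0
-495 90 255.0 220.0
-500 48 249.0 220.0
-505 88 226.0 219.0
-510 72 227.0 221.0
-515 63 227.0 221.0
```

Contact: 5.7 N, and the lean is just starting. I'll push on in small stages.

Emit:
carry_out --pt "-0.002 0 0 0 0" --pt "-0.004 0 0 0 0" --pt "-0.006 0 0 0 0" --pt "-0.006 0 0 0 0"

```text
t: 10.58
eef_pos: [590.4, -438.3, 439.3]
tcp_rot: [-3.141, -0.003, 1.571]
ft_force: [1.1, 8.4, 0.9]
opening: 0.184
grip_force: 30.0
```

```bash
python3 st.py
```

```text
10.57 [ 590.4 -438.3  439.3] [-179.99   -0.19   89.99] F [1.1 8.4 0.9] M [ 1.92 -0.03  0.06]
(np.float64(0.060208594243464815), np.float64(15.874653367138544), np.int64(351), np.float64(0.2853835792406446))
```

The swivel works, but the blue pole behind limits the push. The fixed bench front edge gives more room, so I'll find it left of the tray.

Run:
```python
from h import *
for n in('top','scene'):
    z=np.load(n+'.npz');P=pts(z['d'],z['K'],z['M']).reshape(-1,3)
    for y in range(180,420,20):
        q=P[(abs(P[:,1]-y)<10)&(P[:,0]>250)&(P[:,0]<560)]
        b=q[(q[:,2]>-6)&(q[:,2]<25)]
        low=q[(q[:,2]<-6)]
        print(n,y,'edge x',np.sort(b[:,0])[:3].round() if len(b) else None,'ztop',np.median(b[b[:,0]<b[:,0].min()+25,2]).round(1) if len(b) else None,'below',[(int(low[(abs(low[:,0]-x)<10),2].max())) if (abs(low[:,0]-x)<10).any() else None for x in(350,370,390,410)],'maxz',q[:,2].max().round())
```

```text
top 180 edge x [375. 391. 398.] ztop -5.5 below [-6, -6, -6, -6] maxz 70.0
top 200 edge x [420. 439. 439.] ztop -0.6 below [-8, -6, -7, -6] maxz 55.0
top 220 edge x [442. 442. 442.] ztop 1.1 below [-291, -292, -298, -295] maxz 54.0
top 240 edge x [442. 442. 445.] ztop -0.2 below [-297, -294, -290, -296] maxz 10.0
top 260 edge x [437. 437. 437.] ztop 2.1 below [-295, -297, -288, -292] maxz 8.0
top 280 edge x [429. 429. 433.] ztop -0.1 below [-293, -293, -289, -290] maxz 7.0
top 300 edge x [425. 425. 425.] ztop 0.4 below [-294, -291, -293, -294] maxz 7.0
top 320 edge x [417. 417. 421.] ztop 0.6 below [-295, -292, -295, -12] maxz 8.0
top 340 edge x [413. 413. 413.] ztop 1.1 below [-295, -292, -295, -28] maxz 8.0
top 360 edge x [405. 405. 408.] ztop 1.3 below [-289, -294, -294, -16] maxz 16.0
top 380 edge x [400. 400. 400.] ztop 0.8 below [-293, -292, -296, -24] maxz 17.0
top 400 edge x [392. 392. 396.] ztop 1.6 below [-293, -299, -8, -291] maxz 20.0
scene 180 edge x [337. 339. 355.] ztop -5.9 below [-6, -6, -6, -6] maxz 71.0
scene 200 edge x [364. 396. 402.] ztop -4.6 below [-6, -6, -6, -6] maxz 52.0
scene 220 edge x [435. 436. 436.] ztop 2.4 below [-8, -9, -295, -296] maxz 55.0
scene 240 edge x [437. 437. 438.] ztop 2.4 below [-291, -293, -292, -293] maxz 48.0
scene 260 edge x [430. 433. 434.] ztop 2.9 below [-292, -296, -294, -293] maxz 8.0
scene 280 edge x [426. 427. 427.] ztop 2.1 below [-294, -295, -294, -295] maxz 8.0
scene 300 edge x [418. 419. 420.] ztop 2.2 below [-291, -293, -294, -13] maxz 9.0
scene 320 edge x [412. 413. 414.] ztop 1.9 below [-295, -295, -294, -6] maxz 6.0
scene 340 edge x [402. 405. 407.] ztop 2.3 below [-294, -294, -295, -7] maxz 8.0
scene 360 edge x [401. 401. 401.] ztop 3.1 below [-291, -292, -14, -9] maxz 18.0
scene 380 edge x [393. 395. 396.] ztop 2.3 below [-290, -293, -6, -9] maxz 18.0
scene 400 edge x [387. 389. 389.] ztop 2.4 below [-294, -293, -6, -295] maxz 18.0
```

The bench front edge near y≈290 sits at x≈423, with its inward normal at azimuth 18° and free space in front and below. I'll go there with tool x at 198°.

Emit:
carry_out --pt "0.04 -0.01 0 -8 0" --pt "0.1 -0.027 0 -18 0" --pt "0.16 -0.043 0 -28 0" --pt "0.22 -0.06 0 -38 0" --pt "0.28 -0.076 0 -48 0" --pt "0.34 -0.092 0 -58 0" --pt "0.4 -0.108 0 -68 0" --pt "0.46 -0.124 0 -78 0" --pt "0.52 -0.14 0 -88 0" --pt "0.58 -0.156 0 -98 0" --pt "0.64 -0.173 0.02 -108 0" --pt "0.69 -0.187 0.05 -108 0" --pt "0.719 -0.194 0.09 -108 0" --pt "0.719 -0.194 0.13 -108 0" --pt "0.719 -0.194 0.13 -108 0"

```text
t: 12.6
eef_pos: [396.5, 280.0, 307.7]
tcp_rot: [-3.141, -0.004, -2.827]
ft_force: [0.7, 0.3, 0.4]
opening: 0.19
grip_force: 30.0
```

```bash
python3 st.py
```

```text
12.6 [396.5 280.  307.7] [-179.95   -0.24 -161.99] F [0.7 0.3 0.4] M [ 0.08 -0.04 -0.04]
(np.float64(0.0556952438400128), np.float64(14.931166835539818), np.int64(337), np.float64(0.37605311135974495))
```

Emit:
carry_out --pt "0 0 0.03 0 0" --pt "0 0 0.06 0 0" --pt "0 0 0.087 0 0" --pt "-0.006 0 0.087 0 0" --pt "-0.012 0 0.087 0 0" --pt "-0.018 0 0.087 0 0" --pt "-0.022 0 0.087 0 0"

```text
t: 13.62
eef_pos: [416.9, 286.5, 223.5]
tcp_rot: [-3.141, -0.004, -2.828]
ft_force: [-8.7, -3.0, -0.7]
opening: 0.187
grip_force: 30.0
```

```bash
python3 st.py
```

```text
13.62 [416.9 286.5 223.5] [-179.98   -0.21 -162.03] F [-8.7 -3.  -0.7] M [-0.64  2.06 -0.06]
(np.float64(0.16267854715524582), np.float64(19.477803505700038), np.int64(395), np.float64(0.4151818430793944))
```

```bash
python3 -W ignore - <<'E'
from h import *
T=T_tool()
for n in('wrist','scene'):
    p,d,P,Q,m=tester(n,T);save('s_'+n,p);m=(d>0)&(abs(Q[...,1])<12)&(abs(Q[...,0])<60)&(Q[...,2]>110)&(Q[...,2]<275)
    q=Q[m]
    for z in range(120,275,10):
        a=q[abs(q[:,2]-z)<5]
        if len(a)>3:print(n,z,len(a),'x',np.percentile(a[:,0],[3,25,50,75,97]).round(1),'y',np.percentile(a[:,1],[3,50,97]).round(1))
E
```

```text
wrist 120 159 x [-8.7 -4.2 -0.8  2.5  6.7] y [-9.2 11.7 11.8]
wrist 130 138 x [-11.6  -8.1  -4.   10.3  11.7] y [-10.8  -9.1  11.8]
wrist 140 1131 x [-9.5  9.6 11.6 13.6 15.1] y [-10.4   0.7  11.1]
wrist 150 544 x [10.  11.9 15.3 16.1 16.9] y [-11.2   0.2  11.4]
wrist 160 448 x [10.  14.4 17.  17.8 18.7] y [-11.    0.6  11.3]
wrist 170 358 x [10.1 16.2 18.7 19.4 20.2] y [-11.2   0.6  11.4]
wrist 180 307 x [10.2 18.5 20.5 21.1 22. ] y [-11.    0.6  11.4]
wrist 190 253 x [10.3 21.4 22.4 22.8 23.6] y [-10.7   1.2  10.7]
wrist 200 177 x [20.3 23.3 24.  24.6 25.3] y [-6.7  1.2  9.7]
wrist 210 158 x [22.  25.1 25.7 26.2 26.9] y [-6.6  1.5 10. ]
wrist 220 136 x [24.2 26.8 27.3 27.9 28.7] y [-6.8  1.2  9.6]
wrist 230 35 x [25.1 27.8 28.5 28.8 29. ] y [-6.3  2.7 10. ]
wrist 250 4 x [-9.6 -9.5 -9.4 -9.3 -9.2] y [-11.8 -11.6 -11.4]
wrist 260 9 x [-1.8 22.4 22.7 22.7 22.8] y [-9.   1.2  2.9]
scene 130 4 x [11.7 11.8 11.8 11.9 12. ] y [-10.5   0.    7.7]
scene 140 18 x [ 9.8 11.6 13.6 14.8 16.1] y [-10.3  -3.    5.2]
scene 150 19 x [11.  12.8 15.4 17.3 17.8] y [-9.5 -3.2  7. ]
scene 160 20 x [10.5 13.5 17.  18.6 20.1] y [-10.6  -4.7   7. ]
scene 170 19 x [10.  13.3 17.9 19.8 22. ] y [-11.   -4.8   6.1]
scene 180 29 x [-8.2  9.1 16.6 20.9 23.8] y [-11.8  -5.9   6.9]
scene 190 23 x [ 3.8 12.4 20.  23.2 24. ] y [-11.6  -4.    9.6]
scene 200 22 x [ 6.1 11.9 19.7 23.5 25.6] y [-8.5 -5.2  7. ]
scene 210 32 x [ 6.4 19.  24.  26.1 28.8] y [-8.2 -4.1 10.1]
scene 220 110 x [-58.2 -42.3 -25.   -9.7  28.7] y [-10.6  -1.3  10.9]
scene 230 27 x [-24.   -9.7  -7.   17.7  28.1] y [-9.3 -4.2  6.6]
scene 240 19 x [-10.5  -9.8  -7.4  22.2  25.1] y [-10.3  -1.7   5.9]
scene 250 17 x [-10.6  -9.5  -8.2  -7.8  23.6] y [-9.8  0.1  7.1]
scene 260 4 x [-8.7 -8.3  7.2 22.7 23.1] y [-3.8  1.   4.1]
```

The tester swivels about its upper end; the lean is now 0.165 of the 0.314 needed. I'll push 12 mm more.

Emit:
carry_out --pt "-0.003 0 0 0 0" --pt "-0.006 0 0 0 0" --pt "-0.009 0 0 0 0" --pt "-0.012 0 0 0 0" --pt "-0.012 0 0 0 0"

```text
t: 14.7
eef_pos: [428.2, 290.2, 223.4]
tcp_rot: [-3.141, -0.004, -2.828]
ft_force: [-7.3, -2.4, -2.8]
opening: 0.189
grip_force: 30.0
```

```bash
python3 st.py
```

```text
14.7 [428.2 290.2 223.4] [-179.98   -0.21 -162.03] F [-7.3 -2.4 -2.8] M [-0.51  1.71 -0.06]
(np.float64(0.279408826369144), np.float64(24.42830352928052), np.int64(446), np.float64(0.41334920920451107))
```

Emit:
carry_out --pt "-0.002 0 0 0 0" --pt "-0.0035 0 0 0 0" --pt "-0.0035 0 0 0 0" --pt "0.01 0 0 0 0" --pt "0.02 0 0 0 0" --pt "0.025 0 0 0 0"

```text
t: 15.6
eef_pos: [404.7, 282.7, 222.9]
tcp_rot: [3.141, 0.001, -2.828]
ft_force: [-0.2, -0.0, -0.8]
opening: 0.19
grip_force: 30.0
```

```bash
python3 -W ignore - <<'E'
from h import *
import runpy;runpy.run_path('st.py')
T=T_tool()
p,d,P,Q,m=tester('wrist',T,5);m=(d>0)&(abs(Q[...,1])<7)&(abs(Q[...,0])<60)&(Q[...,2]>145)&(Q[...,2]<228)
q=Q[m];q=q[q[:,0]>13]
c,n,s,k=plane(q@np.diag([1,1,1]));n=n*np.sign(n[0]);print('face normal tool',n.round(3),s,k.sum(),'lean',-np.arctan2(n[2],n[0]),'c',c)
np.savez('face',n=n,c=c)
p,d,P,Q,m=tester('scene',T,5)
v,u=np.argwhere(m).mean(0).astype(int);print(u,v)
save('after',cv2.resize(p[v-75:v+75,u-100:u+100],None,fx=4,fy=4,interpolation=cv2.INTER_CUBIC))
E
```

```text
15.6 [404.7 282.7 222.9] [ 1.7999e+02  8.0000e-02 -1.6201e+02] F [-0.2 -0.  -0.8] M [ 0.02 -0.03  0.  ]
(np.float64(0.29940928742634004), np.float64(26.066431148281616), np.int64(468), np.float64(0.4439967352773125))
face normal tool [ 0.953 -0.024 -0.302] 0.2276950085637807 1486 lean 0.3069930115667199 c [ 27.6664061    0.89864714 176.51476323]
250 209
```

View pics/after.png

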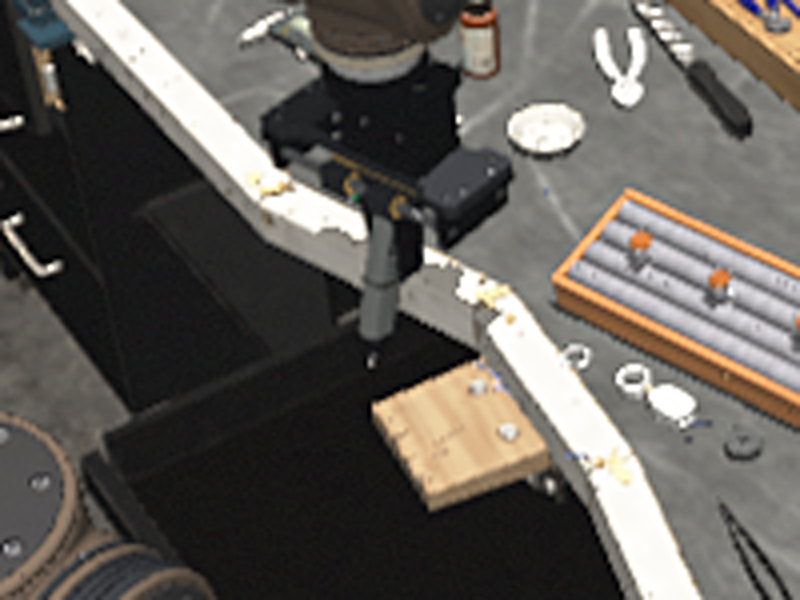

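The view shows the tester leaning in the grip at (375,290), tip at (373,360), now clear of the bench edge. Face lean is 0.30–0.307 against the 0.314 target. Next I locate the tip in the tool frame.

```bash
python3 -W ignore - <<'E'
from h import *
T=T_tool()
p,d,P,Q,m=tester('wrist',T,5)
np.savez('tw',p=p,d=d,Q=Q)
L=.305;a=np.array([np.sin(L),0,np.cos(L)]);n=np.array([np.cos(L),0,-np.sin(L)])
S=Q@a;X=Q@n
f=(d>0)&(abs(Q[...,1])<7)
fc=f&(abs(X-X[f&(abs(Q[...,2]-190)<10)&(Q[...,0]>20)].mean())<1.2)&(Q[...,2]>120)&(Q[...,2]<260)
xf=np.median(X[fc]);s=S[fc];print('face X',xf,'S range',np.percentile(s,[.5,2,98,99.5]).round(1), np.histogram(s,np.arange(130,260,5)))
t=f&(X<xf-2)&(X>xf-24)&(S>100)&(S<190)
print('top cand',np.histogram(S[t],np.arange(100,190,4)))
# scene tip pixel
c=env.get_calibration('scene');K=c['intrinsics'];M=c['cam_to_world']
for u,v in((243.3,224),(243.2,225)):
    r=M[:3,:3]@np.array([(u-K[0,2])/K[0,0],-(v-K[1,2])/K[1,1],-1]);o=M[:3,3]
    rt=T[:3,:3].T@r;ot=T[:3,:3].T@(o-T[:3,3]);print('tip tool',(ot-rt*ot[1]/rt[1]).round(1))
E
```

```text
face X -26.67437875174044 S range [133.1 134.  223.3 227.5] (array([101, 236, 207, 175, 163, 156, 146, 127, 119, 117, 115,  93,  88,
        88,  77,  73,  73,  60,  65,  24,   0,   0,   0,   0,   0]), array([130, 135, 140, 145, 150, 155, 160, 165, 170, 175, 180, 185, 190,
       195, 200, 205, 210, 215, 220, 225, 230, 235, 240, 245, 250, 255]))
top cand (array([  0,   0,   0,   0,   0,   0,   0, 105, 129,   5,   9,   5,   4,
         6,   4,   6,   4,   4,   4,   5,   3,   0]), array([100, 104, 108, 112, 116, 120, 124, 128, 132, 136, 140, 144, 148,
       152, 156, 160, 164, 168, 172, 176, 180, 184, 188]))
tip tool [ 37.3   0.  254.5]
tip tool [ 38.3   0.  257.9]
```

The tip lies at about (39.5,0,258.5) in the tool frame, and the two camera estimates agree. I'll travel above the middle stone while turning 213° in two calls, keeping the height.

Emit:
carry_out --pt "0 0 -0.05 5 0" --pt "0 0 -0.11 15 0" --pt "-0.005 -0.015 -0.165 25 0" --pt "-0.015 -0.045 -0.165 35 0" --pt "-0.025 -0.08 -0.165 45 0" --pt "-0.035 -0.115 -0.165 55 0" --pt "-0.045 -0.15 -0.165 65 0" --pt "-0.055 -0.18 -0.165 75 0" --pt "-0.058 -0.192 -0.165 85 0" --pt "-0.058 -0.192 -0.165 95 0" --pt "-0.058 -0.192 -0.165 105 0" --pt "-0.058 -0.192 -0.165 106.4 0"

```text
t: 18.0
eef_pos: [519.5, 118.1, 387.2]
tcp_rot: [-3.141, -0.0, 1.598]
ft_force: [0.7, -0.2, 0.0]
opening: 0.184
grip_force: 30.0
```

Emit:
carry_out --pt "0 0 0 10 0" --pt "0 0 0 20 0" --pt "0 0 0 30 0" --pt "0 0 0 40 0" --pt "0 0 0 50 0" --pt "0 0 0 60 0" --pt "0 0 0 70 0" --pt "0 0 0 80 0" --pt "0 0 0 90 0" --pt "0 0 0 100 0" --pt "0 0 0.01 106.4 0" --pt "0 0 0.02 106.4 0" --pt "0 0 0.02 106.4 0"

```text
t: 19.62
eef_pos: [519.5, 118.2, 366.5]
tcp_rot: [3.141, 0.001, -0.255]
ft_force: [-0.1, -0.3, -1.2]
opening: 0.187
grip_force: 30.0
```

```bash
cat > chk.py <<'E'
from h import *
import warnings,sys;warnings.simplefilter('ignore')
T=T_tool();s=env.state();print(round(s['t'],2),s['eef_pos'].round(1),np.degrees(s['tcp_rot']).round(2),'F',s['ft_force'].round(1),'M',s['moment'].round(2))
p,d,P,Q,m=tester('wrist',T,5);m=(d>0)&(abs(Q[...,1])<7)&(Q[...,0]<60)&(Q[...,0]>13)&(Q[...,2]>145)&(Q[...,2]<225)
c,n,sd,k=plane(Q[m]);n=n*np.sign(n[0]);L=-np.arctan2(n[2],n[0]);a=np.array([np.sin(L),0,np.cos(L)]);nn=np.array([np.cos(L),0,-np.sin(L)])
X=c@nn-13;tip=a*259+nn*X;print('lean',L.round(4),'tip tool',tip.round(1))
tw=T[:3,:3]@tip+T[:3,3];aw=-T[:3,:3]@a;print('tip world',tw.round(1),'axis',aw.round(3))
C=np.array([565,105.6,66.1]);N=np.array([-.298,.0786,.951]);e=tw-C
print('angle err deg',np.degrees(np.arccos(aw@N)).round(2),'height along N',(e@N).round(1),'lateral',(e-N*(e@N)).round(1),'lat tool',(T[:3,:3].T@(e-N*(e@N))).round(1))
E
python3 chk.py
```

```text
19.62 [519.5 118.2 366.5] [ 1.7998e+02  8.0000e-02 -1.4580e+01] F [-0.1 -0.3 -1.2] M [ 0.07  0.24 -0.01]
lean 0.3055 tip tool [ 39.3   0.  259.2]
tip world [557.1 108.3 107.3] axis [-0.29   0.076  0.954]
angle err deg 1.52 height along N 41.7 lateral [ 4.5 -0.6  1.5] lat tool [ 4.5 -0.5 -1.5]
```

Emit:
carry_out --pt "0.002 0.0003 0.012 0 0" --pt "0.0045 0.0007 0.026 0 0" --pt "0.0045 0.0007 0.03 0 0" --pt "0.0045 0.0007 0.03 0 0"

```text
t: 20.38
eef_pos: [523.8, 116.3, 336.7]
tcp_rot: [3.141, 0.001, -0.258]
ft_force: [0.1, -0.5, -0.4]
opening: 0.188
grip_force: 30.0
```

```bash
python3 chk.py
python3 - <<'E'
from h import *
T=T_tool()
o=[]
for n in('scene','wrist'):
    p,d,K,M,c=grab(n);np.savez('f_'+n,p=p,d=d,K=K,M=M)
    q=np.linalg.inv(M)@np.array([562,106.5,72,1]);u=K[0,0]*q[0]/-q[2]+K[0,2];v=K[1,2]-K[1,1]*q[1]/-q[2]
    u,v=int(round(u)),int(round(v));print(n,u,v)
    c=p[v-30:v+30,u-40:u+40];o.append(cv2.resize(c,(800,600),interpolation=cv2.INTER_CUBIC)[:, 200:600])
save('near',np.hstack(o))
E
```

```text
20.38 [523.8 116.3 336.7] [ 1.7998e+02  6.0000e-02 -1.4810e+01] F [ 0.1 -0.5 -0.4] M [-0.02  0.19  0.01]
lean 0.306 tip tool [ 39.3   0.  259.2]
tip world [561.5 106.3  77.4] axis [-0.29   0.077  0.954]
angle err deg 1.5 height along N 11.9 lateral [ 0.1 -0.3  0. ] lat tool [ 0.1  0.2 -0. ]
scene 328 201
wrist 319 165
```

View pics/near.png

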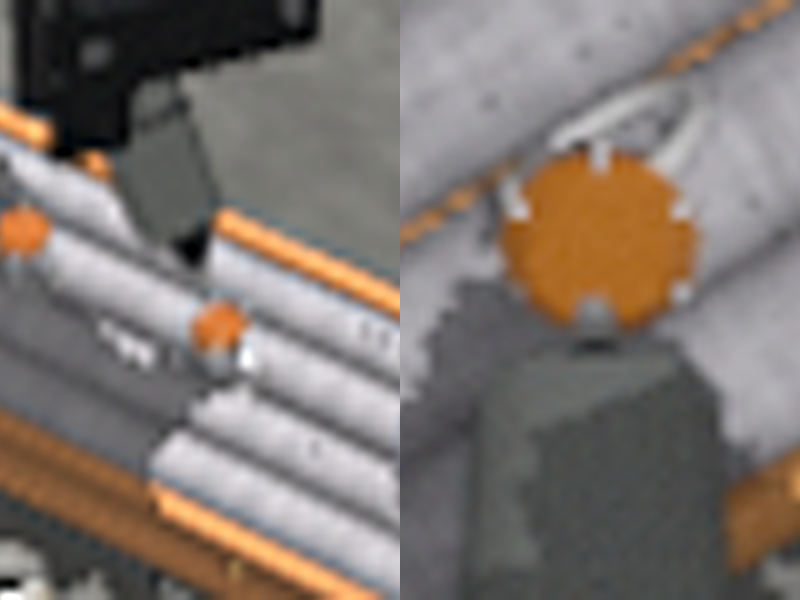

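Run:
```python
from h import *
C=np.array([565,105.6,66.1]);N=np.array([-.299,.079,.951]);tip=np.array([561.5,106.3,77.4])
e1=np.cross(N,[0,1,0]);e1/=np.linalg.norm(e1);e2=np.cross(N,e1)
t=np.linspace(0,6.28,40)
for n in('wrist','scene'):
    z=np.load('f_'+n+'.npz');K,M,p,d=z['K'],z['M'],z['p'],z['d'];I=np.linalg.inv(M)
    def pr(x):
        q=I@np.append(x,1);return np.array([K[0,0]*q[0]/-q[2]+K[0,2],K[1,2]-K[1,1]*q[1]/-q[2]])
    P=pts(d,K,M);h=cv2.cvtColor(p,cv2.COLOR_RGB2HSV)
    m=(h[...,1]>150)&(h[...,0]<20);u,v=pr(C).round().astype(int);w=np.zeros_like(m);w[v-14:v+15,u-14:u+15]=1
    k,l,st,ce=cv2.connectedComponentsWithStats((m&w).astype(np.uint8));i=1+st[1:,4].argmax()
    print(n,'tip',pr(tip).round(1),'C',pr(C).round(1),'blob',ce[i].round(1),st[i])
    for hh,rr in((0,6.5),(3,9)):
        g=np.array([pr(C-N*hh+rr*(np.cos(a)*e1+np.sin(a)*e2)) for a in t]);print(' circle',hh,g.min(0).round(1),g.max(0).round(1))
    print('10mm along x,y,z px',[(pr(C+10*np.eye(3)[i])-pr(C)).round(1) for i in range(3)])
    f=l==i;q=P[f&(d>0)];print('blob pts',np.median(q,0).round(1))
```

```text
wrist tip [319.4 166.1] C [319.1 160. ] blob [318.5 158.5] [309 151  19  17 222]
 circle 0 [311.7 153.1] [326.5 166.6]
 circle 3 [308.9 149. ] [329.3 167.5]
10mm along x,y,z px [array([ -2.9, -11.2]), array([-11. ,   2.9]), array([0. , 1.6])]
blob pts [566.3 105.6  65.9]
scene tip [328.3 200. ] C [329.4 202.7] blob [336.  196.2] [330 193  13   7  13]
 circle 0 [327.1 201. ] [331.6 204.4]
 circle 3 [326.6 201. ] [332.7 205.8]
10mm along x,y,z px [array([ 2.8, -1.4]), array([-2.1, -1.8]), array([ 0.1, -2.7])]
blob pts [607.2 129.5  53.8]
```

The wrist view (right half) shows the pin at (593,305) in line with the stone centre (600,240). The scene view puts the nose at (190,262), heading for the stone at (220,325). They agree to about 1 mm, so I'll descend along the stone's normal.

Emit:
carry_out --pt "0.0015 0.0002 0.003 0 0" --pt "0.0025 0.0002 0.006 0 0" --pt "0.0035 0.0002 0.0086 0 0" --pt "0.0035 0.0002 0.0086 0 0" --pt "0.0035 0.0002 0.0086 0 0" --pt "0.0035 0.0002 0.0086 0 0"

```text
t: 21.48
eef_pos: [527.1, 115.3, 328.7]
tcp_rot: [-3.141, -0.0, -0.258]
ft_force: [-0.3, -0.5, -0.5]
opening: 0.186
grip_force: 30.0
```

Emit:
carry_out --pt "0.0003 0 0.001 0 0" --pt "0.0006 0 0.002 0 0" --pt "0.0006 0 0.002 0 0" --pt "0.0006 0 0.002 0 0"

```text
t: 21.98
eef_pos: [527.6, 115.1, 326.6]
tcp_rot: [-3.142, -0.0, -0.259]
ft_force: [-0.9, 0.3, -0.5]
opening: 0.184
grip_force: 30.0
```

Emit:
carry_out --pt "0.0003 0 0.001 0 0" --pt "0.0003 0 0.001 0 0" --pt "0.0003 0 0.001 0 0"

```text
t: 22.35
eef_pos: [527.9, 115.0, 325.6]
tcp_rot: [-3.142, -0.0, -0.258]
ft_force: [-0.2, 0.1, -0.4]
opening: 0.188
grip_force: 30.0
```

Emit:
carry_out --pt "0.0003 0 0.001 0 0" --pt "0.0003 0 0.001 0 0" --pt "0.0003 0 0.001 0 0"

```text
t: 22.72
eef_pos: [528.2, 114.9, 324.7]
tcp_rot: [-3.141, -0.0, -0.259]
ft_force: [-0.4, -0.1, 1.1]
opening: 0.19
grip_force: 30.0
```

Emit:
carry_out --pt "0.0003 0 0.001 0 0" --pt "0.0003 0 0.001 0 0" --pt "0.0003 0 0.001 0 0"

```text
t: 23.1
eef_pos: [528.5, 114.9, 323.7]
tcp_rot: [-3.141, -0.0, -0.258]
ft_force: [0.2, -0.0, 0.8]
opening: 0.187
grip_force: 30.0
```

Run:
```python
from h import *
F=[];m=[]
for _ in range(6):
    env.read_camera('top');s=env.state();F.append(s['ft_force']);m.append(s['moment'])
print(s['t'],s['eef_pos'],np.mean(F,0),np.std(F,0),np.mean(m,0))
```

```text
23.4 [528.51837131 114.86636694 323.67285774] [-0.29217265  0.09892047  0.76607003] [0.37001707 0.6186117  0.22005267] [0.00151466 0.21155896 0.02860359]
```

In contact: about 1.5 N, tip about 1 mm in. I'll add 2 mm along the axis.

Emit:
carry_out --pt "0.0003 0 0.001 0 0" --pt "0.0006 0 0.0019 0 0" --pt "0.0006 0 0.0019 0 0" --pt "0.0006 0 0.0019 0 0"

```text
t: 23.9
eef_pos: [529.1, 114.7, 321.8]
tcp_rot: [-3.141, -0.0, -0.258]
ft_force: [0.5, -0.1, 1.6]
opening: 0.186
grip_force: 30.0
```

```bash
python3 - <<'E'
from h import *
F=[];m=[]
for _ in range(8):
    env.read_camera('top');s=env.state();F.append(s['ft_force']);m.append(s['moment'])
print(s['t'],s['eef_pos'],np.mean(F,0),np.std(F,0),np.mean(m,0))
E
python3 chk.py
python3 - <<'E'
from h import *
o=[]
for n in('scene','wrist'):
    p,d,K,M,c=grab(n)
    q=np.linalg.inv(M)@np.array([565,105.6,68,1]);u=int(K[0,0]*q[0]/-q[2]+K[0,2]);v=int(K[1,2]-K[1,1]*q[1]/-q[2]);print(u,v)
    o.append(cv2.resize(p[v-30:v+30,u-40:u+40],(800,600),interpolation=cv2.INTER_CUBIC)[:, 200:600])
save('fin',np.hstack(o))
E
```

```text
24.3 [529.0922781  114.71183292 321.76117939] [-0.48605517  0.15111101  1.80234502] [0.45068043 0.40977007 0.27699213] [0.0254289  0.20196221 0.01490881]
24.3 [529.1 114.7 321.8] [-1.7999e+02 -1.0000e-02 -1.4810e+01] F [-0.6 -0.5  2.3] M [0.   0.16 0.04]
lean 0.3058 tip tool [ 39.3   0.  259.2]
tip world [567.1 104.7  62.6] axis [-0.291  0.077  0.954]
angle err deg 1.49 height along N -4.1 lateral [ 0.9 -0.6  0.3] lat tool [ 1.   0.3 -0.3]
329 202
318 169
```

View pics/fin.png

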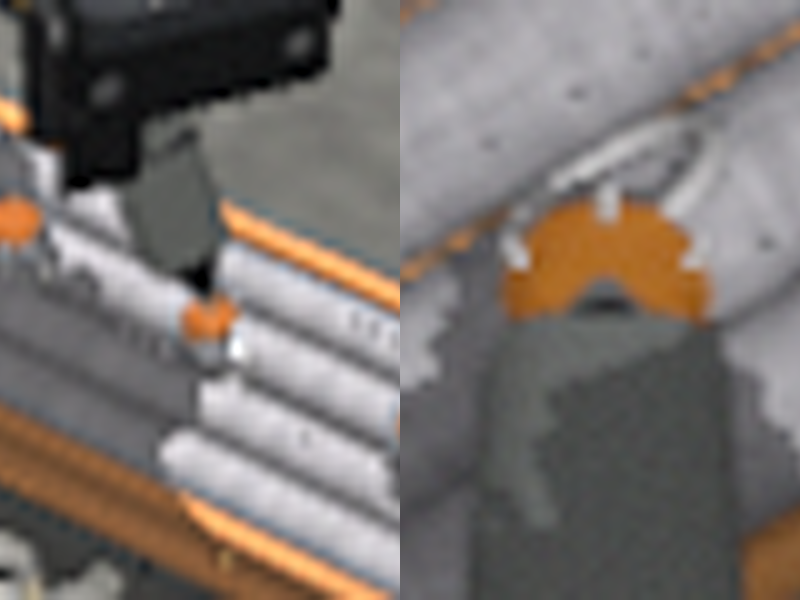

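Both views show the nose centred on the middle stone: pin at scene crop (203,290), stone at (210,315), and nose at x≈605 against the stone's 607 in the wrist view. The force is about 2.5 N, which is half-way in. Handing in.

```bash
python3 -c "
from cell import env
print(env.job_done())"
```

```text
the job is handed in; nothing more can be done
None
```

I handed the job in at about 24 s with the tester held still on the middle ring's stone: about 2.5 N, so roughly half-way in, within about 1–2 mm of the centre and about 1° of square by my estimate. To tilt it, I first swivelled the tester in the grip against the bench machine and the bench front edge. I checked the dock only just after drawing the tester, and did not check the other items again.

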